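# Move the lift-off guard door to the bay that holds the board

## Task

A circuit board has been loaded into the open bay of the two-bay test console, while the guard door still hangs in the other, empty bay. Pinch the two sprung hinge-pin tabs together, lift the door off and hang it in the bay with the board: lying flat in its frame, both hinge pins sprung fully out into their holes, and let go. Do not force the door and leave the things lying around and on the console where they are.

Things in the scene. Friction and masses are not known exactly. Their poses are not given: they have to be found in the camera images.
- console: Grey fixed two-bay test console, 290 mm wide, 138 deep, 236 high. Origin on the mat midway between the bays, below the hinge line; x to its back, y along its width, z up. Its front slopes at 35 degrees, rising to the back, with two equal bays side by side; the slope's outward normal leans 35 degrees from vertical to -x. An upright face stands at x = 20 mm.
- bay_left (a point): Middle of the left (+y) bay's hinge line, console x = 0, y = 67, z = 100 mm (axes as the console's). Bay 120 mm wide between cheeks 14 mm thick, each with a hinge hole 16 mm along the slope by 13 mm square to it. Cheek tops by the hinge are rounded and stand 12.5 mm above the hinge line, square to the slope.
- bay_right (a point): The same for the right (-y) bay, y = -67 mm. In both bays the door lies on ledges 6 mm below the hinge line; a round-topped lip at the low end stops it from sliding down; it can stand up to 6 mm further uphill.
- visor_edge (a point): Middle of the lower front edge of the console's visor (290 mm wide, 10 mm thick), which overhangs the hinge line by 20 mm, 126 mm above it. A hand that points straight down at the door's tabs hits it: point the tool square to the slope, 35 degrees from vertical, fingers closing along the hinge.
- nest: The green circuit board (66 x 106 mm) and its two black side clips, fixed on the floor of the bay to be guarded, left or right. Origin NOT on the board but in the middle of that bay's hinge line; the board lies at x = -79 to -13 mm, z below -15 mm. Axes: x uphill along the slope, y along the hinge (console's y), z out of the slope. A hung door has this origin and these axes, within a few mm.
- door: Loose guard door, about 0.24 kg, hung in the empty bay at first: aluminium plate with vent slots under a dark steel hinge bar, 12 x 12 x 114 mm. Origin in the bar's middle, on the hinge line; x uphill, y along the hinge, z out of the slope. With the tabs squeezed to their stop it lifts out square to the slope and is lowered in the same way; keep squeezing while carrying.
- door_plate (a point): Middle of the plate's upper side: plate 114 mm wide, 4 mm thick, from x = -90 to -6 mm, z = -6 to -2 mm in the door's frame.
- pin_l_tab (a point): Point on the steel tab of the +y pin, 34 mm above the hinge line. Tab 20 mm (x) by 4 mm (y), z = 6 to 44 mm; outer faces of the two tabs at y = +28 and -28 mm, 56 mm apart; 32 mm apart when squeezed to the stop. Keep fingertips 16 mm or more above the hinge line to clear the cheeks, e.g. TCP at z = 38 mm; a grip of 25 N holds well.
- pin_r_tab (a point): The same on the tab of the -y pin.
- pin_l (a joint): Hinge pin, 8 mm thick, at the door's +y end: 0 = sprung out, 10 mm beyond the bar; 0.012 m = pulled in flush (stop). Its tab moves with it, toward the middle. Spring force 3 N at 0, 7 N at the stop; springs out when released.
- pin_r (a joint): Hinge pin at the door's -y end, likewise.
- solder_spool: Blue and white solder spool, 60 mm across, 31 mm high, bystander; origin at the centre of its underside.
- flux_bottle: Small bottle with red spout, 42 mm across, 125 mm high, bystander; origin at the centre of its underside.
- side_cutters: Side cutters with red handles, 156 x 43 x 12 mm, lying, bystander; origin at the centre of the underside.
- tape_roll: Yellow tape roll, 56 mm across, 18 mm high, lying, bystander; origin at the centre of the underside.
- brush: Black antistatic brush, 136 x 17 x 9 mm, lying on top of the console's visor, bystander; origin at the centre of the underside.

How it is judged:
By the outcome, as a careful person would: the job done as asked, in the order asked, and still so for the second after the job is handed in, with the robot touching nothing.
It also fails if it takes over 35 s, if anything falls off the work surface, if the arm or the gripper's body presses on something with over 40 N, if the wrist force passes 120 N, or if a joint passes its speed limit or range.

## Robot

A 7-joint arm with a two-finger parallel gripper is mounted at the origin on a cart in front of the work surface, level with it; the furniture and walls round the work are solid. World frame = base frame: x ahead of the robot, y to its left, z up, the work surface at z = 0. Lengths are in m, angles in degrees, forces in N, time in s.
With the tool pointing down it reaches from about 0.35 to 0.9 m from the base axis. Payload 7.2 kg.
Tool frame: the origin (TCP) lies between the finger pads, 19 mm behind the fingertips; this is the grasp point; z points along the fingers, y is the line along which they close (so a half turn about z gives the same grasp; the last joint's range is limited). The gripper opens to 85 mm and grips with 20 to 120 N. Pads are 22 mm wide; open, the fingers measure 114 mm over their backs; the gripper's body (76 mm by 85 mm) begins 54 mm behind the grasp point. The pads swing forward as they close: fully open they stand 13 mm farther back than shut.
Start: joints at [39.981, 23.554, -0.728, 91.456, 0.321, 64.991, -4.71], TCP at [0.45, -0.433, 0.25] pointing down, gripper open.
Joint ranges: [-169.25, 169.25], [-16.82, 113.86], [-84.01, 82.57], [7.8, 145.47], [-59.2, 239.2], [7.22, 106.19], [-163.78, 163.78]. Speed limits (degrees/s): [136.94, 136.94, 172.46, 172.46, 180, 180, 180].

## Interface

Orientations are given as [roll, pitch, yaw] about the fixed x, y, z axes, in that order (R = Rz(yaw) Ry(pitch) Rx(roll)).
In Python, from workcell import ctrl gives the robot as it stands.
- The arm moves only by the tool carry_out, never from a script. Its argument "commands" is text: rows parted by semicolons, each of 5 numbers parted by spaces: the opening, from 0 (shut) to 1 (fully open), then the shift along the tool's x, y, z as a fraction of full scale, then the turn about the tool's z as a fraction of full scale. In form: gripper tx ty tz twist; .... A call has 1 to 5 rows; each row is the pose to reach, as a shift and turn from the pose commanded when the call began, along the tool's axes at that moment; what a row does not reach only later rows make up. Full scale, the value 1, is 250 mm for a shift and 45 degrees for a turn. A row lasts 1/10 s, in which the tool goes at most 50 mm and 8.59 degrees, less where a joint would pass 70% of its speed; a pose out of reach is approached as far as the arm can. A call with a number of a shift or a turn outside -1 to 1 is refused whole. A call with a gripper value outside its range is refused whole. The fingers move at their own pace and stop on an object; "force" is the grip in N (left out, the last holds). Time passes only in rows, so rows that repeat a pose let the fingers close. It gives the time, the measured TCP pose, the force, the opening and the grip force at its end, in the units of the state.
- ctrl.observe(): the state, without advancing time (a new reading comes with each control period).
- ctrl.capture(name): name is "scene" or "top" or "wrist"; returns (picture, depth): 384x512x3 uint8, red, green, blue; 384x512 float32, m along the optical axis (not along the pixel's ray), 0 where there is no reading.
- ctrl.camera_model(name): a dict with "intrinsics" (3x3 intrinsics, pixels), "world_from_camera" (4x4, takes a point from camera to world coordinates). Camera axes: x right, y up, looking along -z (the intrinsics and any distortion apply to the point x, -y, -z); pixel columns grow to the right and rows downward; lengths in m; the calibration is good to about 2 mm. A picture is of the moment at which its call begins: read the wrist's pose just before it. camera_model takes no time and is no camera call; for the wrist camera it gives the pose at the moment of the call.
- ctrl.sign_off(): hands the job in; it is judged then, once.
Trained networks look in the newest picture that a camera, given by its name, has taken for a name from the list of things; names that differ only in an ending like _2 or _b are one class to them, and where a whole thing is asked for, a point or a joint stands for the part that bears it (a point fixed in the world has none). Each returns a list of dicts, best first, with "conf" (0 to 1); they miss things now and then, are a little off and sometimes report something else, mostly with a low value. They report only what shows in the picture. A call takes as long as a camera call.
- ctrl.find_in(camera, label): "xyz" ([x, y, z] in m, in world coordinates, good to about 4 mm: the middle of the surface that is visible of it).
- ctrl.place_of(camera, label): "xyz" ([x, y, z] in m, in world coordinates, good to about 4 mm: a listed point, or the origin of a listed thing).
The state is a dict: "clock": time; "qpos": joint angles; "qd": joint speeds; "joint_torque": joint torques, N m; "eef_pos": TCP position; "eef_rot": TCP orientation; "ft_force": force on the tool from outside, world axes, zero at the start; "moment": the same for the moment, N m; "gripper_width": opening from 0.0 (shut) to 1.0 (fully open); "finger_force": force on a finger pad.
Only numpy, scipy, OpenCV 4.12 (cv2) and the standard library are available. Lean on these libraries where they do the work, as an engineer would, in place of code of your own. Each camera call takes 0.05 s, during which the arm holds its last target. There are 200 camera calls.

## Working session

There is one attempt and no reset: what is moved stays moved. The work goes in short steps, Python scripts to look and compute and a tool call to move; the robot and the scene stay as the last step left them, time stands still between calls to the robot, and variables do not carry over. Pictures are saved under pics/ and viewed, at most 11 in all, crops included, and the job is handed in when it is done.

Besides the shell and the picture viewer there is one more tool, called after "Emit:" by a JSON object that holds its "name" and its "arguments", one argument or row to a line. carry_out: Moves the arm, as the interface text tells. Its arguments: {"type":"object","properties":{"commands":{"type":"string"},"force":{"type":"number"}},"required":["commands"]}

```bash
mkdir -p pics; ls
python3 - <<'E'
from workcell import ctrl
import cv2,numpy as np
ims=[]
for c in("scene","top"):
    p,d=ctrl.capture(c); cv2.imwrite(f"pics/{c}0.png",p[:,:,::-1])
    np.save(f"{c}_d.npy",d)
    m=ctrl.camera_model(c); print(c,np.round(m["world_from_camera"],3).tolist(),np.round(m["intrinsics"],1).tolist())
    for l in("console","bay_left","bay_right","visor_edge","nest","door","door_plate","pin_l_tab","pin_r_tab"):
        r=ctrl.place_of(c,l); print(l,[(np.round(x["xyz"],4).tolist(),round(x["conf"],2)) for x in r[:2]])
o=ctrl.observe(); print(o)
E
```

```text
pics
scene [[-0.807, 0.402, -0.432, 0.13], [-0.59, -0.569, 0.573, 0.25], [-0.015, 0.717, 0.697, 0.766], [0.0, 0.0, 0.0, 1.0]] [[373.4, 0.0, 258.5], [0.0, 373.4, 195.8], [0.0, 0.0, 1.0]]
console [([0.6135, -0.1966, 0.0003], 0.98), ([0.629, -0.1008, 0.1284], 0.17)]
bay_left [([0.6364, -0.1317, 0.0992], 0.65), ([0.6365, -0.1316, 0.0953], 0.54)]
bay_right [([0.6482, -0.1794, 0.2356], 0.59), ([0.5965, -0.2593, 0.1004], 0.57)]
visor_edge [([0.5971, -0.1861, 0.2249], 0.56)]
nest [([0.5932, -0.2574, 0.0999], 0.6)]
door [([0.6354, -0.1277, 0.0996], 0.95)]
door_plate [([0.6002, -0.1188, 0.0676], 0.87)]
pin_l_tab [([0.6266, -0.1016, 0.1257], 0.49)]
pin_r_tab [([0.6077, -0.1509, 0.1284], 0.54)]
top [[0.01, 0.982, -0.188, 0.284], [-0.999, 0.016, 0.028, -0.222], [0.03, 0.187, 0.982, 1.272], [0.0, 0.0, 0.0, 1.0]] [[494.8, 0.0, 248.6], [0.0, 494.8, 190.6], [0.0, 0.0, 1.0]]
console [([0.616, -0.1953, -0.0038], 0.68), ([0.5924, -0.2612, 0.0982], 0.44)]
bay_left [([0.6436, -0.1301, 0.0987], 0.83)]
bay_right [([0.5902, -0.2599, 0.0982], 0.81)]
visor_edge [([0.5978, -0.1872, 0.2313], 0.6)]
nest [([0.5945
[... 312 characters left out ...]

{'clock': 1.0, 'qpos': array([39.9820897 , 23.5546814 , -0.73001501, 91.45502142,  0.32091494,
       64.99159164, -4.71233137]), 'qd': array([-0.00784142,  0.05454096,  0.01297452, -0.01288737, -0.07440365,
       -0.09613332,  0.00601461]), 'joint_torque': array([ 1.09872099e-05, -6.00422788e+01,  6.80822432e-01, -2.99742955e+01,
        1.37462426e-02,  1.95869405e-03, -2.70308652e-05]), 'eef_pos': array([ 0.45043119, -0.43328593,  0.24999665]), 'eef_rot': array([ 1.79999321e+02, -9.54692212e-04,  4.61104388e+01]), 'ft_force': array([ 0.07002424,  0.5008758 , -0.07168149]), 'moment': array([-0.02440579,  0.01520522, -0.02293318]), 'finger_force': 0.0, 'gripper_width': 1.0002518277133987}
```

View pics/scene0.png

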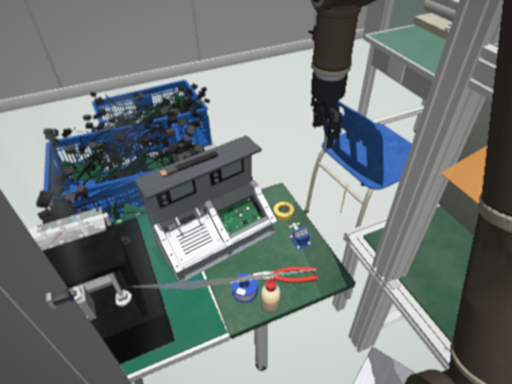

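View pics/top0.png

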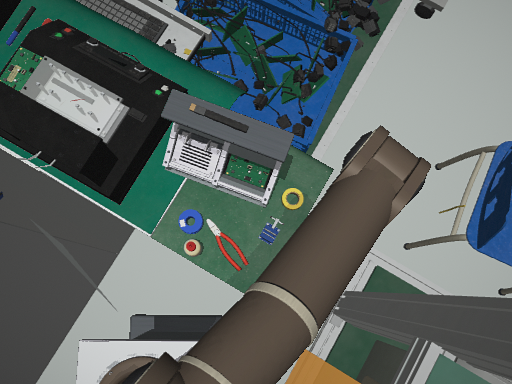

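The door hangs in the left bay (scene px 190,240) and the board is in the right bay (240,215). The bystanders lie in front of the console (spool 245,288; bottle 270,295; cutters 290,272; tape 284,210), with the brush on the visor (190,162). First I'll raise the arm to the console's heading, then see how to get the tilt.

Emit:
{"name": "carry_out", "arguments": {
  "commands": "1 0.1 -0.06 -0.5 0.19; 1 0.4 -0.25 -0.8 0.38; 1 0.7 -0.4 -0.8 0.57; 1 0.87 -0.56 -0.8 0.76; 1 0.87 -0.56 -0.8 0.95"
}}

```text
clock: 1.5
eef_pos: [0.4849, -0.2662, 0.4098]
eef_rot: [180.0, -0.1, 3.6]
ft_force: [0.1, 0.3, -0.7]
gripper_width: 1.001
finger_force: 0.0
```

Emit:
{"name": "carry_out", "arguments": {
  "commands": "1 0 0 0 0.19; 1 0 0 0 0.38; 1 0 0 0 0.5; 1 0 0 -0.2 0.5; 1 0 0 -0.4 0.5"
}}

```text
clock: 2.0
eef_pos: [0.484, -0.2673, 0.5085]
eef_rot: [-180.0, 0.2, -18.6]
ft_force: [1.3, -0.6, 0.3]
gripper_width: 0.996
finger_force: 0.0
```

```bash
python3 -c "
from workcell import ctrl
o=ctrl.observe(); print({k:o[k].round(3) for k in('qpos','eef_pos','eef_rot')},o['clock'])"
```

```text
{'qpos': array([ 19.886,  10.705,   5.054,  75.325,  -0.935,  94.211, -83.803]), 'eef_pos': array([ 0.484, -0.267,  0.509]), 'eef_rot': array([-179.984,    0.2  ,  -18.59 ])} 2.0
```

Emit:
{"name": "carry_out", "arguments": {
  "commands": "1 0 -0.2 -0.2 0; 1 0 -0.36 -0.3 0; 1 0 -0.36 -0.5 0; 1 0 -0.36 -0.7 0; 1 0 -0.36 -0.9 0"
}}

```text
clock: 2.5
eef_pos: [0.5048, -0.1817, 0.6296]
eef_rot: [179.9, -3.1, -18.6]
ft_force: [0.3, 0.2, 0.8]
gripper_width: 0.999
finger_force: 0.0
```

```bash
python3 -c "
from workcell import ctrl
o=ctrl.observe(); print({k:o[k].round(3) for k in('qpos','eef_pos','eef_rot')},o['clock'])"
```

```text
{'qpos': array([ -8.649,   9.568,  30.117,  62.397,  -5.039, 106.169, -89.106]), 'eef_pos': array([ 0.505, -0.182,  0.63 ]), 'eef_rot': array([179.925,  -3.067, -18.561])} 2.5
```

Pressing q6 against its limit yields forward tilt, which is what I need, so I'll keep going.

Emit:
{"name": "carry_out", "arguments": {
  "commands": "1 0 0 -0.2 0; 1 0 0 -0.4 0; 1 0 0 -0.6 0; 1 0 0 -0.8 0; 1 0 0 -1 0"
}}

```text
clock: 3.0
eef_pos: [0.4829, -0.1744, 0.6617]
eef_rot: [179.9, -6.6, -18.6]
ft_force: [0.0, 0.1, -0.1]
gripper_width: 1.002
finger_force: 0.0
```

```bash
python3 -c "
from workcell import ctrl
o=ctrl.observe(); print({k:o[k].round(3) for k in('qpos','eef_pos','eef_rot')},o['clock'])"
```

```text
{'qpos': array([-22.137,   5.599,  42.991,  63.101,  -4.143, 106.138, -89.461]), 'eef_pos': array([ 0.483, -0.174,  0.662]), 'eef_rot': array([179.943,  -6.605, -18.571])} 3.0
```

Emit:
{"name": "carry_out", "arguments": {
  "commands": "1 0.2 0 -0.1 0; 1 0.4 0 -0.2 0; 1 0.6 0 -0.3 0; 1 0.8 0 -0.4 0; 1 1 0 -0.5 0"
}}

```text
clock: 3.5
eef_pos: [0.5925, -0.207, 0.6777]
eef_rot: [179.6, -11.4, -18.5]
ft_force: [0.9, 0.4, -1.5]
gripper_width: 1.0
finger_force: 0.0
```

```bash
python3 -c "
from workcell import ctrl
o=ctrl.observe(); print({k:o[k].round(3) for k in('qpos','eef_pos','eef_rot')},o['clock'])"
```

```text
{'qpos': array([ 11.146,  17.202,   5.266,  45.401,  -0.697, 106.088, -92.796]), 'eef_pos': array([ 0.593, -0.207,  0.678]), 'eef_rot': array([179.607, -11.402, -18.52 ])} 3.5
```

Emit:
{"name": "carry_out", "arguments": {
  "commands": "1 0.2 0 -0.15 0; 1 0.4 0 -0.3 0; 1 0.6 0 -0.45 0; 1 0.8 0 -0.6 0; 1 1 0 -0.75 0"
}}

```text
clock: 4.0
eef_pos: [0.6149, -0.198, 0.7885]
eef_rot: [-179.9, -25.4, -18.0]
ft_force: [0.6, -0.8, 0.8]
gripper_width: 1.0
finger_force: 0.0
```

Emit:
{"name": "carry_out", "arguments": {
  "commands": "1 0.2 0 -0.2 0; 1 0.4 0 -0.4 0; 1 0.6 0 -0.6 0; 1 0.8 0 -0.8 0; 1 1 0 -1 0"
}}

```text
clock: 4.5
eef_pos: [0.6263, -0.2048, 0.8191]
eef_rot: [-180.0, -28.9, -18.0]
ft_force: [-0.1, -0.6, 0.1]
gripper_width: 1.002
finger_force: 0.0
```

```bash
python3 -c "
from workcell import ctrl
o=ctrl.observe(); print({k:o[k].round(3) for k in('qpos','eef_pos','eef_rot')},o['clock'])"
```

```text
{'qpos': array([  3.625,  19.677,  23.07 ,  26.196, -10.713, 106.142, -90.168]), 'eef_pos': array([ 0.626, -0.205,  0.819]), 'eef_rot': array([-179.954,  -28.942,  -18.016])} 4.5
```

Emit:
{"name": "carry_out", "arguments": {
  "commands": "1 0.2 0 -0.2 0; 1 0.4 0 -0.4 0; 1 0.6 0 -0.6 0; 1 0.8 0 -0.8 0"
}}

```text
clock: 4.9
eef_pos: [0.6257, -0.2049, 0.8454]
eef_rot: [-179.9, -32.2, -18.0]
ft_force: [-0.2, 0.4, -0.3]
gripper_width: 1.003
finger_force: 0.0
```

Run:
```python
from workcell import ctrl
import numpy as np
from scipy.optimize import least_squares
o=ctrl.observe(); print({k:o[k].round(3) for k in('qpos','eef_pos','eef_rot')},o['clock'])
# console pose by depth: cloud, slope-frame checks
for c in("scene","top"):
    p,d=ctrl.capture(c); m=ctrl.camera_model(c); K=m["intrinsics"];T=m["world_from_camera"]
    v,u=np.mgrid[:384,:512]
    P=np.stack([(u-K[0,2])/K[0,0]*d,-(v-K[1,2])/K[1,1]*d,-d],-1)@T[:3,:3].T+T[:3,3]
    np.savez(f"{c}.npz",P=P,rgb=p,d=d)
    # visor front/upright plane & visor top edge lines: points near z of visor top
    sel=(d>0)&(np.linalg.norm(P[...,:2]-[.615,-.196],axis=-1)<.22)
    top=P[sel&(abs(P[...,2]-.236)<.006)]
    import cv2
    r=cv2.minAreaRect(top[:,:2].astype(np.float32)*1000); print(c,len(top),top[:,2].mean(),r)
```

```text
{'qpos': array([  4.08 ,  19.937,  24.069,  22.719, -12.063, 106.145, -90.215]), 'eef_pos': array([ 0.626, -0.205,  0.845]), 'eef_rot': array([-179.872,  -32.176,  -18.039])} 4.9
scene 2430 0.23554261279822164 ((630.4744873046875, -197.03207397460938), (288.89141845703125, 73.80709075927734), 70.15967559814453)
top 3701 0.2347511686486458 ((629.162109375, -202.62939453125), (289.59210205078125, 71.34297180175781), 70.11766815185547)
```

Emit:
{"name": "carry_out", "arguments": {
  "commands": "1 0.2 0.2 -0.2 0; 1 0.4 0.4 -0.4 0; 1 0.6 0.5 -0.6 0; 1 0.8 0.6 -0.8 0"
}}

```text
clock: 5.4
eef_pos: [0.5928, -0.2774, 0.8702]
eef_rot: [179.8, -35.3, -18.1]
ft_force: [-1.5, 0.9, 0.4]
gripper_width: 1.0
finger_force: 0.0
```

```bash
python3 -c "
from workcell import ctrl
o=ctrl.observe(); print({k:o[k].round(3) for k in('qpos','eef_pos','eef_rot')},o['clock'])"
```

```text
{'qpos': array([ 16.014,  19.868,  18.558,  19.394, -14.381, 106.138, -84.971]), 'eef_pos': array([ 0.593, -0.277,  0.87 ]), 'eef_rot': array([179.831, -35.312, -18.08 ])} 5.4
```

```bash
cat > h.py <<'E'
from workcell import ctrl
import numpy as np
from scipy.spatial.transform import Rotation as Ro
YAW=np.radians(-19.85); ORG=np.array([.6145,-.1948,0])
C=Ro.from_euler('z',YAW).as_matrix()
S=C@Ro.from_euler('y',-35,degrees=True).as_matrix()   # slope axes: x uphill, y hinge, z normal
L=ORG+C@[0,.067,.1]; R=ORG+C@[0,-.067,.1]
def pose():
    o=ctrl.observe(); return o['eef_pos'],Ro.from_euler('xyz',o['eef_rot'],degrees=True).as_matrix(),o
def to(hinge,off):
    p,M,o=pose(); t=hinge+S@np.array(off)/1000
    d=M.T@(t-p); y=M.T@(-S[:,1]); tw=np.degrees(np.arctan2(-y[0],y[1]))
    print('q',o['qpos'].round(1),'slope pos',(S.T@(p-hinge)*1000).round(1),'rot',o['eef_rot'].round(2),'t',round(o['clock'],2))
    print('tool axes in slope\n',(S.T@M).round(3)); print('shift mm',(d*1000).round(1),'frac',(d/.25).round(3),'twist',tw.round(2),(tw/45).round(3))
E
python3 -c "
from h import *
print(L,R); to(L,[0,0,240])"
```

```text
[ 0.63725044 -0.13178082  0.1       ] [ 0.59174956 -0.25781918  0.1       ]
q [ 16.   19.9  18.6  19.4 -14.4 106.1 -85. ] slope pos [ 448.  -152.   626.5] rot [179.83 -35.31 -18.08] t 5.4
tool axes in slope
 [[ 1.     0.025  0.005]
 [ 0.025 -1.     0.015]
 [ 0.006 -0.015 -1.   ]]
shift mm [-446.2 -157.6  386.3] frac [-1.785 -0.63   1.545] twist 1.44 0.032
```

Emit:
{"name": "carry_out", "arguments": {
  "commands": "1 -0.15 -0.05 0.13 0.03; 1 -0.3 -0.1 0.26 0.03; 1 -0.45 -0.16 0.39 0.03; 1 -0.6 -0.21 0.52 0.03; 1 -0.75 -0.26 0.65 0.03"
}}

```text
clock: 5.9
eef_pos: [0.5643, -0.2122, 0.6784]
eef_rot: [-179.3, -35.3, -19.6]
ft_force: [1.5, -0.5, 0.4]
gripper_width: 1.0
finger_force: 0.0
```

Emit:
{"name": "carry_out", "arguments": {
  "commands": "1 -0.15 -0.05 0.13 0; 1 -0.3 -0.1 0.26 0; 1 -0.45 -0.16 0.39 0; 1 -0.6 -0.21 0.52 0; 1 -0.75 -0.26 0.65 0"
}}

```text
clock: 6.4
eef_pos: [0.5317, -0.1311, 0.4444]
eef_rot: [-179.2, -35.3, -19.6]
ft_force: [0.8, -0.2, -0.1]
gripper_width: 1.0
finger_force: 0.0
```

```bash
python3 -c "
from h import *
to(L,[0,0,240])"
```

```text
q [  -3.   -10.1    5.6  112.1   14.1   44.5 -113.7] slope pos [116.  -35.2 339.2] rot [-179.23  -35.32  -19.59] t 6.4
tool axes in slope
 [[ 1.     0.004  0.005]
 [ 0.004 -1.     0.016]
 [ 0.006 -0.016 -1.   ]]
shift mm [-116.4  -34.    99.1] frac [-0.466 -0.136  0.397] twist 0.21 0.005
```

Emit:
{"name": "carry_out", "arguments": {
  "commands": "1 -0.14 -0.04 0.14 0; 1 -0.28 -0.08 0.3 0; 1 -0.42 -0.12 0.46 0; 1 -0.466 -0.136 0.6 0; 1 -0.466 -0.136 0.66 0"
}}

```text
clock: 6.9
eef_pos: [0.5423, -0.0966, 0.2395]
eef_rot: [-179.4, -34.9, -19.4]
ft_force: [-0.0, -0.8, 0.9]
gripper_width: 1.002
finger_force: 0.0
```

Run:
```python
from h import *
import cv2
to(L,[0,0,38])
m=ctrl.camera_model("wrist");p,d=ctrl.capture("wrist"); cv2.imwrite("pics/w1.png",p[:,:,::-1])
np.savez("w1.npz",p=p,d=d,K=m["intrinsics"],T=m["world_from_camera"])
for l in("pin_l_tab","pin_r_tab","door","bay_left","bay_right"):
    for r in ctrl.place_of("wrist",l)[:2]: print(l,(S.T@(np.array(r["xyz"])-L)*1000).round(1),round(r["conf"],2))
```

```text
q [  -0.4    3.    -1.5  129.5   39.3   18.2 -145.5] slope pos [ -2.9   0.8 172.3] rot [-179.36  -34.9   -19.43] t 6.9
tool axes in slope
 [[ 1.     0.006 -0.002]
 [ 0.006 -1.     0.015]
 [-0.002 -0.015 -1.   ]]
shift mm [  3.1   2.9 134.3] frac [0.013 0.012 0.537] twist 0.35 0.008
pin_l_tab [-0.1 25.2 31.6] 0.69
pin_l_tab [-3.100e+00 -1.328e+02  1.000e-01] 0.68
pin_r_tab [  1.7 -22.9  30.7] 0.89
pin_r_tab [   0.7 -128.5    0.4] 0.33
door [ 1.6  1.9 -2.5] 0.95
bay_left [ 4.2 24.7 32.8] 0.75
bay_left [ 1.9 -3.3  1. ] 0.64
bay_right [   5.7 -129.5   -0.7] 0.77
```

View pics/w1.png

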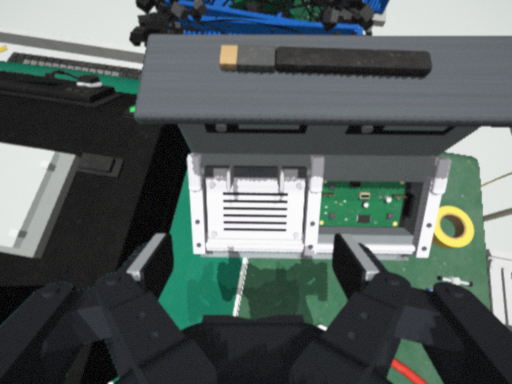

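The wrist view shows the tabs at px (229,178) and (286,180), centred between the fingers, which agrees with my console model. I'll descend.

Emit:
{"name": "carry_out", "arguments": {
  "commands": "1 0.02 0.01 0.12 0.008; 1 0.02 0.01 0.22 0.008; 1 0.02 0.01 0.29 0.008"
}}

```text
clock: 7.5
eef_pos: [0.589, -0.1155, 0.1896]
eef_rot: [-178.9, -35.5, -20.2]
ft_force: [0.1, 0.3, -1.3]
gripper_width: 1.003
finger_force: 0.0
```

```bash
python3 -c "
from h import *
to(L,[1,1,38])
d=ctrl.capture('wrist')
for l in('pin_l_tab','pin_r_tab','door'):
    for r in ctrl.place_of('wrist',l)[:2]: print(l,(S.T@(np.array(r['xyz'])-L)*1000).round(1),round(r['conf'],2))"
```

```text
q [  -4.6   12.3    6.3  127.7   55.6   10.3 -161.2] slope pos [  9.7  -1.  102.6] rot [-178.89  -35.45  -20.18] t 7.5
tool axes in slope
 [[ 1.    -0.005  0.008]
 [-0.005 -1.     0.016]
 [ 0.008 -0.016 -1.   ]]
shift mm [-9.2 -1.  64.6] frac [-0.037 -0.004  0.258] twist -0.27 -0.006
pin_l_tab [-0.8 23.9 30.6] 0.65
pin_r_tab [  2.2 -18.   32.1] 0.66
door [ 0.6  6.7 -0.2] 0.77
```

q7 is near its limit, so I'll back off and use the half-turned grasp, which is equivalent.

Emit:
{"name": "carry_out", "arguments": {
  "commands": "1 -0.05 0 -0.2 0; 1 -0.05 0 -0.3 -0.19; 1 -0.05 0 -0.3 -0.38; 1 -0.05 0 -0.3 -0.57; 1 -0.05 0 -0.3 -0.76"
}}

```text
clock: 8.2
eef_pos: [0.537, -0.0976, 0.2452]
eef_rot: [159.4, -29.6, 19.1]
ft_force: [-0.2, 0.1, 1.0]
gripper_width: 0.999
finger_force: 0.0
```

Emit:
{"name": "carry_out", "arguments": {
  "commands": "1 0 0 0 -0.19; 1 0 0 0 -0.38; 1 0 0 0 -0.57; 1 0 0 0 -0.76; 1 0 0 0 -0.95"
}}

```text
clock: 8.7
eef_pos: [0.537, -0.0975, 0.2447]
eef_rot: [145.5, -8.8, 59.1]
ft_force: [0.9, -0.3, -0.3]
gripper_width: 0.999
finger_force: 0.0
```

Emit:
{"name": "carry_out", "arguments": {
  "commands": "1 0 0 0 -0.19; 1 0 0 0 -0.38; 1 0 0 0 -0.57; 1 0 0 0 -0.76; 1 0 0 0 -0.95"
}}

```text
clock: 9.2
eef_pos: [0.537, -0.0975, 0.2447]
eef_rot: [147.7, 15.5, 94.6]
ft_force: [-0.2, -0.0, -1.1]
gripper_width: 1.001
finger_force: 0.0
```

Emit:
{"name": "carry_out", "arguments": {
  "commands": "1 0 0 0 -0.19; 1 0 0 0 -0.38; 1 0 0 0 -0.57; 1 0 0 0 -0.76; 1 0 0 0 -0.95"
}}

```text
clock: 9.7
eef_pos: [0.537, -0.0976, 0.2447]
eef_rot: [166.4, 33.1, 137.8]
ft_force: [-0.4, -0.6, -0.2]
gripper_width: 1.0
finger_force: 0.0
```

```bash
sed -i "s/y=M.T@(-S\[:,1\])/y=M.T@(S[:,1]*np.sign(S[:,1]@M[:,1]))/" h.py; python3 -c "
from h import *
to(L,[1,1,38])"
```

```text
q [  9.2   2.3 -11.2 129.6  40.8  18.5  14.4] slope pos [ -3.8  -1.9 179.3] rot [166.41  33.1  137.84] t 9.7
tool axes in slope
 [[-0.948  0.318  0.008]
 [ 0.318  0.948  0.016]
 [-0.003  0.018 -1.   ]]
shift mm [ -3.2   1.7 141.4] frac [-0.013  0.007  0.565] twist -18.55 -0.412
```

Emit:
{"name": "carry_out", "arguments": {
  "commands": "1 0 0 0 -0.19; 1 0 0 0.08 -0.37; 1 -0.01 0.01 0.18 -0.412; 1 -0.01 0.01 0.26 -0.412; 1 -0.01 0.01 0.32 -0.412"
}}

```text
clock: 10.2
eef_pos: [0.5847, -0.112, 0.1804]
eef_rot: [178.8, 35.4, 159.7]
ft_force: [-0.0, -0.4, 0.4]
gripper_width: 1.002
finger_force: 0.0
```

```bash
python3 -c "
from h import *
to(L,[1,1,38])"
```

```text
q [  4.2  13.1  -4.2 128.2  68.2  12.1   6.1] slope pos [ 0.1  0.8 98.1] rot [178.83  35.45 159.68] t 10.2
tool axes in slope
 [[-1.     0.007  0.008]
 [ 0.007  1.     0.016]
 [-0.008  0.016 -1.   ]]
shift mm [-0.4 -0.7 60.1] frac [-0.002 -0.003  0.241] twist -0.38 -0.008
```

Emit:
{"name": "carry_out", "arguments": {
  "commands": "1 0 0 0.07 -0.008; 1 0 0 0.14 -0.008; 1 0 0 0.2 -0.008; 1 0 0 0.24 -0.008; 1 0 0 0.24 -0.008"
}}

```text
clock: 10.7
eef_pos: [0.6176, -0.1227, 0.1313]
eef_rot: [179.1, 35.4, 160.1]
ft_force: [-0.1, -1.0, 0.4]
gripper_width: 0.998
finger_force: 0.0
```

```bash
python3 -c "
from h import *
import cv2
to(L,[1,1,38])
p,d=ctrl.capture('wrist'); cv2.imwrite('pics/w2.png',p[:,:,::-1])
for l in('pin_l_tab','pin_r_tab'):
    for r in ctrl.place_of('wrist',l)[:2]: print(l,(S.T@(np.array(r['xyz'])-L)*1000).round(1),round(r['conf'],2))"
```

```text
q [  3.5  21.1  -2.  126.1  98.5  10.2 -23.1] slope pos [ 0.3  1.9 38. ] rot [179.1   35.42 160.14] t 10.7
tool axes in slope
 [[-1.    -0.     0.007]
 [ 0.     1.     0.016]
 [-0.007  0.016 -1.   ]]
shift mm [-0.7 -0.9 -0. ] frac [-0.003 -0.003 -0.   ] twist -0.0 -0.0
pin_l_tab [ 0.1 27.  35.9] 0.62
```

View pics/w2.png

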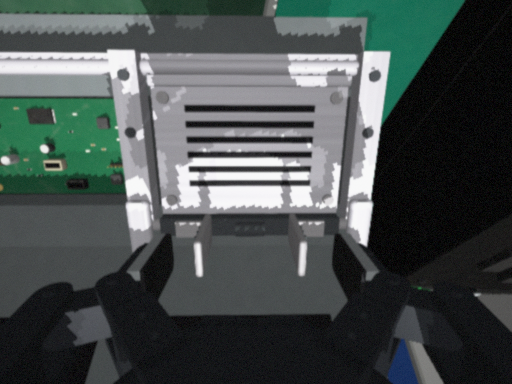

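The tabs (px 200,250 and 300,250) sit centred between the open fingers (165, 342). I'll squeeze them.

Emit:
{"name": "carry_out", "arguments": {
  "commands": "0 0 0 0 0; 0 0 0 0 0; 0 0 0 0 0; 0 0 0 0 0; 0 0 0 0 0",
  "force": 30
}}

```text
clock: 11.35
eef_pos: [0.6166, -0.1236, 0.1315]
eef_rot: [179.2, 35.4, 160.1]
ft_force: [-11.2, 0.9, 13.1]
gripper_width: 0.36
finger_force: 28.4
```

Emit:
{"name": "carry_out", "arguments": {
  "commands": "0 0 0 0 0; 0 0 0 0 0; 0 0 0 0 0"
}}

```text
clock: 11.65
eef_pos: [0.6166, -0.1236, 0.1315]
eef_rot: [179.2, 35.4, 160.1]
ft_force: [-10.9, -0.1, 13.4]
gripper_width: 0.359
finger_force: 28.4
```

Emit:
{"name": "carry_out", "arguments": {
  "commands": "0 0 0 -0.03 0; 0 0 0 -0.07 0; 0 0 0 -0.12 0; 0 0 0 -0.18 0; 0 0 0 -0.24 0"
}}

```text
clock: 12.15
eef_pos: [0.5833, -0.1112, 0.1791]
eef_rot: [179.1, 35.2, 160.2]
ft_force: [0.5, -0.9, -2.9]
gripper_width: 0.357
finger_force: 31.1
```

```bash
python3 -c "
from h import *
import cv2
to(R,[1,1,98])
p,d=ctrl.capture('wrist'); cv2.imwrite('pics/w3.png',p[:,:,::-1])
p,d=ctrl.capture('scene'); cv2.imwrite('pics/s3.png',cv2.resize(p[130:300,110:340,::-1],None,fx=3,fy=3))
"
```

```text
q [  2.2  13.   -2.  128.4  66.9  11.6   7.6] slope pos [ -1.9 135.   97.9] rot [179.14  35.24 160.2 ] t 12.15
tool axes in slope
 [[-1.    -0.001  0.004]
 [-0.001  1.     0.016]
 [-0.004  0.016 -1.   ]]
shift mm [  -2.8 -134.    -2.1] frac [-0.011 -0.536 -0.009] twist 0.04 0.001
```

View pics/w3.png

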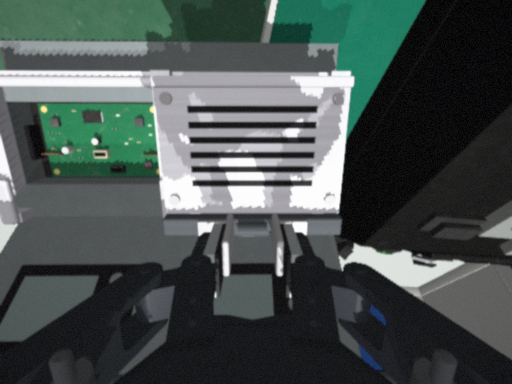

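View pics/s3.png

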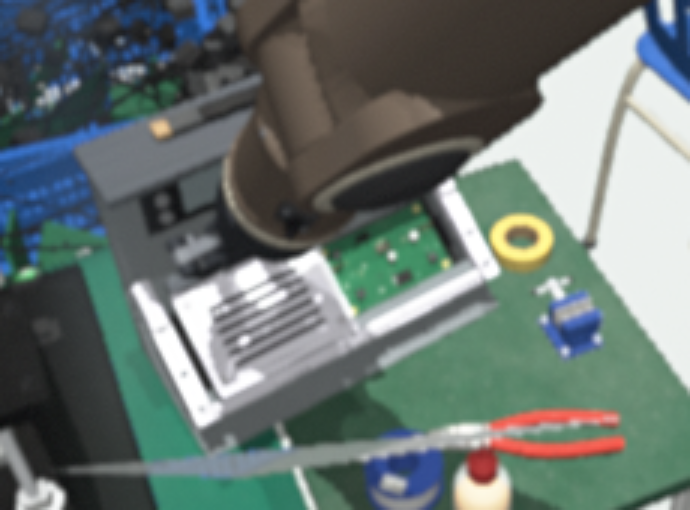

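The door is off and sits square in the grip. I'll carry it 134 mm along the hinge to the right bay.

Emit:
{"name": "carry_out", "arguments": {
  "commands": "0 0 -0.08 0 0; 0 0 -0.2 0 0; 0 0 -0.34 0 0; 0 0 -0.47 0 0; 0 0 -0.536 0 0"
}}

```text
clock: 12.75
eef_pos: [0.5446, -0.2244, 0.1753]
eef_rot: [179.2, 35.1, 160.2]
ft_force: [0.2, -0.6, -2.3]
gripper_width: 0.359
finger_force: 31.1
```

```bash
python3 -c "
from h import *
import cv2
G=S.T@(np.array([.6166,-.1236,.1315])-L)*1000; print('G',G.round(1))
to(R,G+[1.5,0,0])
m=ctrl.camera_model('wrist');p,d=ctrl.capture('wrist'); cv2.imwrite('pics/w4.png',p[:,:,::-1])
for l in('bay_right','nest','door','pin_l_tab','pin_r_tab'):
    for r in ctrl.place_of('wrist',l)[:2]: print(l,(S.T@(np.array(r['xyz'])-R)*1000).round(1),round(r['conf'],2))"
```

```text
G [-0.1  0.7 38.5]
q [ 40.1  14.8 -25.7 128.   64.8   7.8  25.3] slope pos [-2.5 15.4 93.6] rot [179.17  35.07 160.23] t 12.75
tool axes in slope
 [[-1.    -0.001  0.001]
 [-0.001  1.     0.015]
 [-0.001  0.015 -1.   ]]
shift mm [ -3.8 -15.6  54.8] frac [-0.015 -0.062  0.219] twist 0.07 0.001
door [-2.  19.9 53.1] 0.94
pin_l_tab [-2.4 27.9 82. ] 0.64
pin_r_tab [ 1.1  4.9 88.8] 0.87
```

View pics/w4.png

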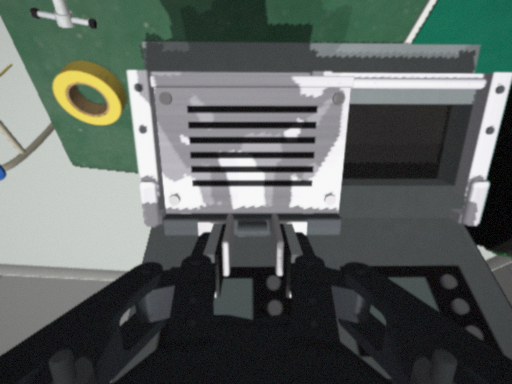

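Emit:
{"name": "carry_out", "arguments": {
  "commands": "0 -0.015 -0.03 0 0; 0 -0.015 -0.062 0 0; 0 -0.015 -0.062 0.03 0; 0 -0.015 -0.062 0.06 0"
}}

```text
clock: 13.45
eef_pos: [0.5522, -0.24, 0.1659]
eef_rot: [179.2, 35.2, 160.4]
ft_force: [0.1, 0.2, -2.6]
gripper_width: 0.355
finger_force: 31.2
```

```bash
python3 -c "
from h import *
to(R,[1.4,.7,38.5])"
```

```text
q [ 43.2  17.3 -27.6 126.7  72.3   7.7  20.1] slope pos [ 2.3  3.3 78.8] rot [179.2   35.15 160.45] t 13.45
tool axes in slope
 [[-1.    -0.004  0.003]
 [-0.004  1.     0.017]
 [-0.003  0.017 -1.   ]]
shift mm [ 1.  -3.3 40.2] frac [ 0.004 -0.013  0.161] twist 0.24 0.005
```

Emit:
{"name": "carry_out", "arguments": {
  "commands": "0 0.004 -0.013 0.02 0.005; 0 0.004 -0.013 0.05 0.005; 0 0.004 -0.013 0.07 0.005; 0 0.004 -0.013 0.07 0.005"
}}

```text
clock: 13.85
eef_pos: [0.5599, -0.2453, 0.1503]
eef_rot: [179.0, 35.1, 160.2]
ft_force: [0.2, -0.5, -2.6]
gripper_width: 0.355
finger_force: 31.1
```

```bash
python3 -c "
from h import *
import cv2
to(R,[1.4,.7,38.5])
p,d=ctrl.capture('wrist'); cv2.imwrite('pics/w5.png',p[:,:,::-1])"
```

```text
q [ 42.3  19.7 -26.6 126.2  85.9   7.7   7. ] slope pos [ 0.8  1.  60.8] rot [179.03  35.08 160.25] t 13.85
tool axes in slope
 [[-1.    -0.001  0.001]
 [-0.001  1.     0.018]
 [-0.001  0.018 -1.   ]]
shift mm [-0.5 -0.7 22.3] frac [-0.002 -0.003  0.089] twist 0.08 0.002
```

View pics/w5.png

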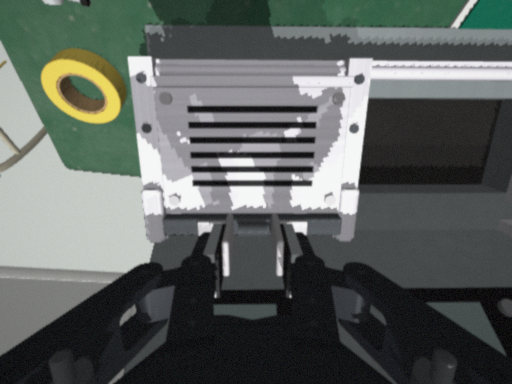

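The door is about 1 mm off centre between the cheeks (centre 252 against 250). I'll lower it gently with that correction.

Emit:
{"name": "carry_out", "arguments": {
  "commands": "0 -0.002 -0.006 0.02 0.002; 0 -0.002 -0.006 0.04 0.002; 0 -0.002 -0.006 0.055 0.002; 0 -0.002 -0.006 0.065 0.002; 0 -0.002 -0.006 0.065 0.002"
}}

```text
clock: 14.4
eef_pos: [0.5677, -0.2518, 0.1379]
eef_rot: [179.0, 35.1, 159.9]
ft_force: [-0.1, -0.2, -1.7]
gripper_width: 0.357
finger_force: 31.1
```

```bash
python3 -c "
from h import *
to(R,[1.4,0,38.5])"
```

```text
q [ 43.7  22.2 -28.1 125.4  95.3   8.9  -1.6] slope pos [ 1.5 -2.5 45.1] rot [178.97  35.11 159.93] t 14.4
tool axes in slope
 [[-1.     0.003  0.002]
 [ 0.003  1.     0.016]
 [-0.002  0.016 -1.   ]]
shift mm [0.2 2.4 6.7] frac [0.001 0.009 0.027] twist -0.18 -0.004
```

Emit:
{"name": "carry_out", "arguments": {
  "commands": "0 0 0.008 0 -0.004; 0 0 0.008 0.01 -0.004; 0 0 0.008 0.02 -0.004; 0 0 0.008 0.027 -0.004; 0 0 0.008 0.027 -0.004"
}}

```text
clock: 14.9
eef_pos: [0.5717, -0.2518, 0.1329]
eef_rot: [179.1, 35.2, 160.1]
ft_force: [-6.5, 3.7, 6.9]
gripper_width: 0.356
finger_force: 34.0
```

```bash
python3 -c "
from h import *
to(R,[1.4,0,38.5])"
```

```text
q [ 44.5  23.3 -29.5 125.1  98.2  10.   -4.2] slope pos [ 1.7 -1.1 39. ] rot [179.13  35.16 160.1 ] t 14.9
tool axes in slope
 [[-1.     0.001  0.003]
 [ 0.001  1.     0.015]
 [-0.003  0.015 -1.   ]]
shift mm [0.3 1.1 0.5] frac [0.001 0.005 0.002] twist -0.04 -0.001
```

The door has landed on its ledges at the expected height, with about 10 N of contact. I'll let go.

Emit:
{"name": "carry_out", "arguments": {
  "commands": "0.5 0 0 0 0; 0.65 0 0 0.004 0; 0.8 0 0 0.004 0; 1 0 0 0 0; 1 0 0 0 0"
}}

```text
clock: 15.4
eef_pos: [0.5719, -0.2522, 0.1327]
eef_rot: [179.1, 35.2, 160.1]
ft_force: [0.5, 1.1, 1.2]
gripper_width: 1.002
finger_force: 0.0
```

Emit:
{"name": "carry_out", "arguments": {
  "commands": "1 0 0 0 0; 1 0 0 0 0; 1 0 0 0 0"
}}

```text
clock: 15.7
eef_pos: [0.5718, -0.2521, 0.1325]
eef_rot: [179.1, 35.1, 160.1]
ft_force: [-0.2, -0.8, -1.3]
gripper_width: 1.002
finger_force: 0.0
```

```bash
python3 -c "
from h import *
import cv2
to(R,[1.4,0,38.5])
p,d=ctrl.capture('wrist'); cv2.imwrite('pics/w6.png',p[:,:,::-1])
for l in('door','pin_l_tab','pin_r_tab'):
    for r in ctrl.place_of('wrist',l)[:1]: print(l,(S.T@(np.array(r['xyz'])-R)*1000).round(1),round(r['conf'],2))"
```

```text
q [ 44.5  23.4 -29.5 125.1  98.2  10.1  -4.1] slope pos [ 1.6 -1.4 38.5] rot [179.11  35.13 160.07] t 15.7
tool axes in slope
 [[-1.     0.001  0.002]
 [ 0.001  1.     0.015]
 [-0.002  0.015 -1.   ]]
shift mm [0.2 1.4 0. ] frac [0.001 0.005 0.   ] twist -0.07 -0.002
door [-1.2  2.8 -0.5] 0.66
pin_l_tab [ 2.7 22.3 31.8] 0.8
pin_r_tab [  1.4 -22.   31.4] 0.77
```

View pics/w6.png

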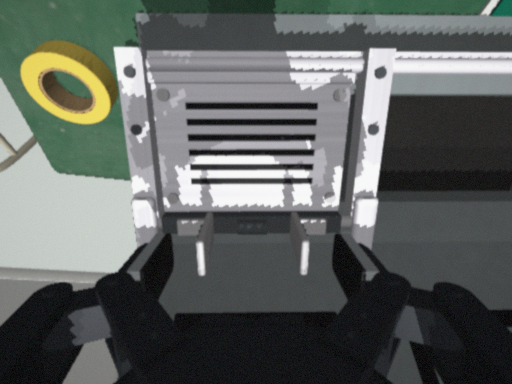

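The tabs are back to 100 px apart (202 and 302), the same as when the door first hung, so both pins are fully out. I'll retract square to the slope.

Emit:
{"name": "carry_out", "arguments": {
  "commands": "1 0 0 -0.08 0; 1 0 0 -0.2 0; 1 0 0 -0.36 0; 1 0 0 -0.52 0; 1 0 0 -0.64 0"
}}

```text
clock: 16.4
eef_pos: [0.5114, -0.2377, 0.2257]
eef_rot: [179.1, 35.5, 159.5]
ft_force: [0.0, -1.0, 0.2]
gripper_width: 1.003
finger_force: 0.0
```

Run:
```python
from h import *
import cv2
to(R,[0,0,200])
m=ctrl.camera_model('wrist');p,d=ctrl.capture('wrist');K=m["intrinsics"];T=m["world_from_camera"]
v,u=np.mgrid[:384,:512]
P=np.stack([(u-K[0,2])/K[0,0]*d,-(v-K[1,2])/K[1,1]*d,-d],-1)@T[:3,:3].T+T[:3,3]
Q=(P-R)@S*1000
s=(d>0)&(Q[...,0]>-88)&(Q[...,0]<-10)&(abs(Q[...,1])<52)&(abs(Q[...,2])<12)
q=Q[s]; A=np.c_[q[:,:2],np.ones(len(q))]
c=np.linalg.lstsq(A,q[:,2],rcond=None)[0]; print(len(q),'tilt deg',np.degrees(c[:2]).round(2),'z at mid',(c@[-48,0,1]).round(1))
t=Q[(d>0)&(abs(Q[...,0])<14)&(Q[...,2]>25)&(Q[...,2]<50)&(abs(Q[...,1])<45)]
print('tabs y',[(np.percentile(t[k,1],[5,50,95]).round(1),k.sum()) for k in(t[:,1]>0,t[:,1]<0)])
cv2.imwrite('pics/w7.png',p[:,:,::-1])
```

```text
q [ 71.8  11.7 -55.5 126.9  40.9  13.7  52.7] slope pos [  4.6  -8.4 150.2] rot [179.05  35.48 159.5 ] t 16.4
tool axes in slope
 [[-1.     0.009  0.008]
 [ 0.009  1.     0.01 ]
 [-0.008  0.01  -1.   ]]
shift mm [  4.3   8.9 -49.7] frac [ 0.017  0.035 -0.199] twist -0.53 -0.012
8408 tilt deg [-2.48 -0.09] z at mid 0.2
tabs y [(array([22.5, 23.6, 26.2]), np.int64(166)), (array([-29.4, -27.1, -25.5]), np.int64(147))]
```

View pics/w7.png

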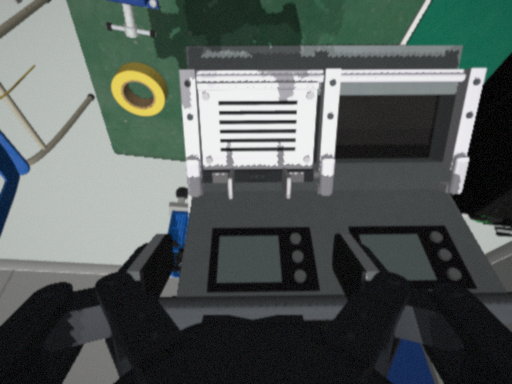

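Run:
```python
from h import *
def fit(d,K,T,H,tag,yr):
    v,u=np.mgrid[:384,:512]
    P=np.stack([(u-K[0,2])/K[0,0]*d,-(v-K[1,2])/K[1,1]*d,-d],-1)@T[:3,:3].T+T[:3,3]
    Q=(P-H)@S*1000
    for n,a,b in(("plate",-52,52),("cheek",*yr)):
        s=(d>0)&(Q[...,0]>-85)&(Q[...,0]<-15)&(Q[...,1]>a)&(Q[...,1]<b)&(abs(Q[...,2]-3)<15)
        q=Q[s]; 
        for x0 in range(-85,-15,14):
            k=(q[:,0]>x0)&(q[:,0]<x0+14); print(tag,n,x0+7,np.median(q[k,2]).round(1) if k.any() else None,k.sum())
w=np.load("w1.npz"); fit(w["d"],w["K"],w["T"],L,"before",(-72,-62))
m=ctrl.camera_model('wrist');p,d=ctrl.capture('wrist')
fit(d,m["intrinsics"],m["world_from_camera"],R,"now",(62,72))
```

```text
before plate -78 -1.7 902
before plate -64 -1.7 934
before plate -50 -1.7 974
before plate -36 -1.7 989
before plate -22 -1.8 962
before cheek -78 6.8 90
before cheek -64 7.1 98
before cheek -50 6.8 95
before cheek -36 6.7 101
before cheek -22 8.4 93
now plate -78 0.9 1665
now plate -64 0.4 1550
now plate -50 0.1 1499
now plate -36 -0.4 1406
now plate -22 -0.8 1350
now cheek -78 6.6 167
now cheek -64 6.9 159
now cheek -50 6.7 156
now cheek -36 6.7 138
now cheek -22 7.3 149
```

Run:
```python
from h import *
import cv2
# reproject slope plane z'=-2 to a rectified 4 px/mm view for before (L) and now (R)
m=ctrl.camera_model('wrist');p,d=ctrl.capture('wrist')
w=np.load("w1.npz")
out=[]
for img,K,T,H in((w["p"],w["K"],w["T"],L),(p,m["intrinsics"],m["world_from_camera"],R)):
    src=[];dst=[]
    for x,y in((-105,-75),(-105,75),(25,75),(25,-75)):
        X=np.linalg.inv(T)@np.r_[H+S@np.array([x,y,-2])/1000,1]; src.append([K[0,2]+K[0,0]*X[0]/-X[2],K[1,2]-K[1,1]*X[1]/-X[2]])
        dst.append([(75-y)*2.6,(25-x)*3.5])
    out.append(cv2.warpPerspective(img,cv2.getPerspectiveTransform(np.float32(src),np.float32(dst)),(390,455)))
cv2.imwrite("pics/cmp.png",np.hstack([out[0],np.zeros((455,10,3),np.uint8),out[1]])[:,:,::-1])
for o in out:
    g=o[:,150:240].mean((1,2)); print([(round(25-i/3.5,1)) for i in range(3,452) if g[i]<g[i-1] and g[i]<=g[i+1] and g[i]<g[max(0,i-8):i+9].mean()-12])
```

```text
[-27.9, -36.7, -45.6, -54.4, -63.3, -72.4, -103.9]
[-28.1, -37.0, -46.1, -55.0, -64.4, -73.0, -92.1, -98.4]
```

View pics/cmp.png

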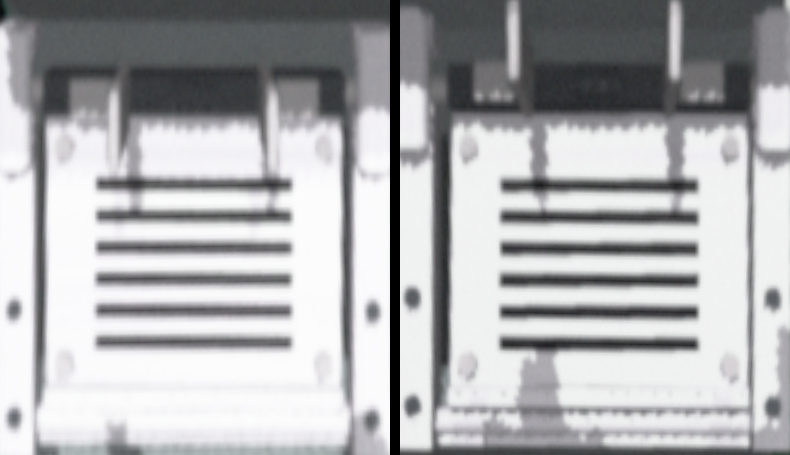

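Run:
```python
from h import *
import cv2
m=ctrl.camera_model('wrist');p,d=ctrl.capture('wrist')
w=np.load("w1.npz")
np.savez("w8.npz",p=p,d=d,K=m["intrinsics"],T=m["world_from_camera"])
for tag,img,dd,K,T,H in(("before L",w["p"],w["d"],w["K"],w["T"],L),("now R",p,d,m["intrinsics"],m["world_from_camera"],R)):
  for z in(6.8,):
    src=[];dst=[]
    for x,y in((-105,-75),(-105,75),(25,75),(25,-75)):
        X=np.linalg.inv(T)@np.r_[H+S@np.array([x,y,z])/1000,1]; src.append([K[0,2]+K[0,0]*X[0]/-X[2],K[1,2]-K[1,1]*X[1]/-X[2]])
        dst.append([(75-y)*4,(25-x)*4])
    o=cv2.warpPerspective(img,cv2.getPerspectiveTransform(np.float32(src),np.float32(dst)),(600,520)).mean(2)
    for nm,c0,c1 in(("+y",4,54),("-y",546,596)):
        b=(o[:,c0:c1]<125).astype(np.uint8); n,l,st,ce=cv2.connectedComponentsWithStats(b)
        print(tag,nm,[(round(25-ce[i][1]/4,1),round(75-(ce[i][0]+c0)/4,1),st[i,4]) for i in range(1,n) if 60<st[i,4]<700 and st[i,2]<34 and st[i,3]<40])
  v,u=np.mgrid[:384,:512]
  Q=(np.stack([(u-K[0,2])/K[0,0]*dd,-(v-K[1,2])/K[1,1]*dd,-dd],-1)@T[:3,:3].T+T[:3,3]-H)@S*1000
  for y0,y1 in((-45,-15),(-15,15),(15,45)):
    print(tag,y0,[(x,np.median(Q[...,2][k]).round(1)) for x in range(-106,-76,2) if (k:=(dd>0)&(abs(Q[...,0]-x)<1)&(Q[...,1]>y0)&(Q[...,1]<y1)&(abs(Q[...,2])<30)).any()])
```

```text
before L +y [(np.float64(-59.5), np.float64(67.7), np.int32(86)), (np.float64(-89.5), np.float64(67.6), np.int32(71)), (np.float64(-103.9), np.float64(70.4), np.int32(241))]
before L -y [(np.float64(-60.1), np.float64(-66.2), np.int32(94)), (np.float64(-90.4), np.float64(-65.6), np.int32(151)), (np.float64(-103.9), np.float64(-64.4), np.int32(210))]
before L -45 [(-102, np.float64(-1.9)), (-100, np.float64(-1.6)), (-98, np.float64(1.4)), (-96, np.float64(2.1)), (-94, np.float64(2.1)), (-92, np.float64(0.9)), (-90, np.float64(2.0)), (-88, np.float64(2.2)), (-86, np.float64(1.1)), (-84, np.float64(-1.4)), (-82, np.float64(-1.8)), (-80, np.float64(-1.5)), (-78, np.float64(-1.8))]
before L -15 [(-104, np.float64(-3.7)), (-102, np.float64(-2.0)), (-100, np.float64(-1.7)), (-98, np.float64(1.3)), (-96, np.float64(2.1)), (-94, np.float64(1.8)), (-92, np.float64(1.3)), (-90, np.float64(2.0)), (-88, np.float64(2.3)), (-86, np.float64(1.3)), (-84, np.float64(-1.9)), (-82, np.float64(-1.9)), (-80, np.float64(-1.8)), (-78, np.float64(-1.7))]
before L 15 [(-102, np.float64(-1.9)), (-100, np.float
[... 877 characters left out ...]
-15 [(-106, np.float64(-29.3)), (-102, np.float64(-1.9)), (-100, np.float64(-1.6)), (-98, np.float64(0.7)), (-96, np.float64(2.1)), (-94, np.float64(2.2)), (-92, np.float64(0.9)), (-90, np.float64(4.9)), (-88, np.float64(5.2)), (-86, np.float64(5.0)), (-84, np.float64(1.5)), (-82, np.float64(0.9)), (-80, np.float64(0.8)), (-78, np.float64(0.8))]
now R 15 [(-106, np.float64(-29.4)), (-102, np.float64(-1.4)), (-100, np.float64(-1.8)), (-98, np.float64(0.8)), (-96, np.float64(2.0)), (-94, np.float64(2.3)), (-92, np.float64(1.0)), (-90, np.float64(4.9)), (-88, np.float64(4.9)), (-86, np.float64(4.9)), (-84, np.float64(0.9)), (-82, np.float64(0.7)), (-80, np.float64(0.7)), (-78, np.float64(0.7))]
```

The plate's low end sits about 2.7 mm proud, hung up by friction at the lip. The pins are out, with the tabs 52 mm apart mid to mid. I'll seat it with a light press of the closed fingertips near the low end.

Emit:
{"name": "carry_out", "arguments": {
  "commands": "0 0.12 0.03 0 0; 0 0.24 0.03 0.02 0; 0 0.32 0.03 0.1 0; 0 0.32 0.03 0.24 -0.012; 0 0.32 0.03 0.38 -0.012"
}}

```text
clock: 17.1
eef_pos: [0.4789, -0.2257, 0.1502]
eef_rot: [-179.6, 34.4, 160.0]
ft_force: [-0.0, -1.1, 0.3]
gripper_width: 0.146
finger_force: 0.0
```

```bash
python3 -c "
from h import *
to(R,[-74,-1.5,24])"
```

```text
q [ 60.4  16.  -45.3 135.   97.4  11.9  -4.2] slope pos [-67.2  -8.1 108.3] rot [-179.61   34.42  159.96] t 17.1
tool axes in slope
 [[-1.     0.003 -0.01 ]
 [ 0.003  1.    -0.009]
 [ 0.01  -0.009 -1.   ]]
shift mm [ 6.   7.3 84.3] frac [0.024 0.029 0.337] twist -0.16 -0.004
```

Emit:
{"name": "carry_out", "arguments": {
  "commands": "0 0.024 0.029 0.05 0; 0 0.024 0.029 0.12 0; 0 0.024 0.029 0.2 0; 0 0.024 0.029 0.26 0; 0 0.024 0.029 0.28 0"
}}

```text
clock: 17.6
eef_pos: [0.514, -0.2307, 0.0874]
eef_rot: [-179.8, 34.3, 159.9]
ft_force: [0.2, 0.2, 0.5]
gripper_width: -0.003
finger_force: 0.0
```

```bash
python3 -c "
from h import *
to(R,[-74,-1.5,20])
print(S.T@ctrl.observe()['ft_force'])"
```

```text
q [ 60.1  30.7 -49.7 132.9 115.4  24.4 -18.4] slope pos [-74.7  -0.8  36.9] rot [-179.77   34.27  159.87] t 17.6
tool axes in slope
 [[-1.     0.004 -0.013]
 [ 0.004  1.    -0.007]
 [ 0.013 -0.007 -1.   ]]
shift mm [-0.9 -0.5 16.9] frac [-0.004 -0.002  0.068] twist -0.23 -0.005
[0.43560848 0.31783393 0.36027242]
```

Emit:
{"name": "carry_out", "arguments": {
  "commands": "0 0 0 0.03 0; 0 0 0 0.05 0; 0 0 0 0.06 0; 0 0 0 0.064 0; 0 0 0 0.068 0"
}}

```text
clock: 18.1
eef_pos: [0.5222, -0.2363, 0.0765]
eef_rot: [-179.6, 34.5, 159.7]
ft_force: [0.2, -0.1, 0.5]
gripper_width: -0.0
finger_force: 0.0
```

Emit:
{"name": "carry_out", "arguments": {
  "commands": "0 0 0 0.002 0; 0 0 0 0.004 0; 0 0 0 0.006 0; 0 0 0 0.006 0"
}}

```text
clock: 18.5
eef_pos: [0.523, -0.2365, 0.0751]
eef_rot: [-179.6, 34.5, 159.7]
ft_force: [0.2, 0.1, -0.5]
gripper_width: -0.003
finger_force: 0.0
```

```bash
python3 -c "
from h import *
to(R,[-74,-1.5,18])
print(S.T@ctrl.observe()['ft_force'])"
```

```text
q [ 60.   33.6 -49.8 132.  117.5  26.7 -19.2] slope pos [-73.2  -3.3  20.8] rot [-179.65   34.47  159.73] t 18.5
tool axes in slope
 [[-1.     0.006 -0.009]
 [ 0.006  1.    -0.01 ]
 [ 0.009 -0.01  -1.   ]]
shift mm [0.8 1.8 2.8] frac [0.003 0.007 0.011] twist -0.35 -0.008
[-0.14476616  0.18834545 -0.50072007]
```

Emit:
{"name": "carry_out", "arguments": {
  "commands": "0 0 0 0.004 0; 0 0 0 0.008 0; 0 0 0 0.012 0; 0 0 0 0.012 0"
}}

```text
clock: 18.9
eef_pos: [0.5247, -0.237, 0.0724]
eef_rot: [-179.7, 34.5, 159.7]
ft_force: [-0.5, -0.3, 0.5]
gripper_width: 0.003
finger_force: 0.4
```

Emit:
{"name": "carry_out", "arguments": {
  "commands": "0 0 0 0.003 0; 0 0 0 0.006 0; 0 0 0 0.006 0"
}}

```text
clock: 19.2
eef_pos: [0.526, -0.2375, 0.0717]
eef_rot: [-179.6, 34.5, 159.7]
ft_force: [2.1, -1.0, 1.3]
gripper_width: 0.001
finger_force: 1.3
```

Emit:
{"name": "carry_out", "arguments": {
  "commands": "0 0 0 0.003 0; 0 0 0 0.006 0; 0 0 0 0.006 0"
}}

```text
clock: 19.5
eef_pos: [0.5262, -0.2375, 0.0713]
eef_rot: [-179.5, 34.6, 159.9]
ft_force: [-12.1, 2.6, 22.6]
gripper_width: -0.004
finger_force: 14.0
```

```bash
python3 -c "
from h import *
to(R,[-74,-1.5,17])
print(S.T@ctrl.observe()['ft_force'])"
```

```text
q [ 59.8  34.5 -49.8 131.7 118.2  27.4 -19.5] slope pos [-72.6  -3.1  15.8] rot [-179.52   34.58  159.85] t 19.5
tool axes in slope
 [[-1.     0.004 -0.007]
 [ 0.004  1.    -0.011]
 [ 0.007 -0.011 -1.   ]]
shift mm [ 1.4  1.6 -1.2] frac [ 0.006  0.006 -0.005] twist -0.24 -0.005
[ 2.94886178 -1.65387362 25.58361189]
```

It moved down about 4 mm and met the ledge firmly. I'll back off and check.

Emit:
{"name": "carry_out", "arguments": {
  "commands": "0 0 0 -0.03 0; 0 0 0 -0.12 0; 0 0 0 -0.3 0; 0 0 0 -0.5 0; 0 0 0 -0.6 0"
}}

```text
clock: 20.0
eef_pos: [0.4585, -0.2161, 0.1619]
eef_rot: [-179.1, 33.2, 159.9]
ft_force: [-0.4, -0.4, -0.6]
gripper_width: 0.002
finger_force: 0.0
```

Emit:
{"name": "carry_out", "arguments": {
  "commands": "0.6 -0.1 0 -0.05 0; 1 -0.2 0 -0.05 0; 1 -0.3 0 -0.05 0; 1 -0.3 0 -0.05 0"
}}

```text
clock: 20.4
eef_pos: [0.5152, -0.2367, 0.2153]
eef_rot: [-179.3, 33.5, 159.7]
ft_force: [-0.2, 0.3, -0.2]
gripper_width: 0.68
finger_force: 0.0
```

Run:
```python
from h import *
to(R,[0,0,150])
m=ctrl.camera_model('wrist');dd=ctrl.capture('wrist')[1];K=m["intrinsics"];T=m["world_from_camera"]
v,u=np.mgrid[:384,:512]
Q=(np.stack([(u-K[0,2])/K[0,0]*dd,-(v-K[1,2])/K[1,1]*dd,-dd],-1)@T[:3,:3].T+T[:3,3]-R)@S*1000
for y0,y1 in((-50,-20),(-15,15),(20,50)):
    print(y0,[(x,np.median(Q[...,2][k]).round(1)) for x in list(range(-98,-80,2))+[-70,-50,-30,-15] if (k:=(dd>0)&(abs(Q[...,0]-x)<1)&(Q[...,1]>y0)&(Q[...,1]<y1)&(abs(Q[...,2])<30)).any()])
t=Q[(dd>0)&(abs(Q[...,0])<14)&(Q[...,2]>25)&(Q[...,2]<50)&(abs(Q[...,1])<45)]
print([(np.percentile(t[k,1],[5,50,95]).round(1)) for k in(t[:,1]>0,t[:,1]<0) if k.any()])
```

```text
q [ 71.5  14.6 -58.3 125.8  50.9  18.7  42.4] slope pos [  1.2  -6.2 139.9] rot [-179.31   33.46  159.7 ] t 20.4
tool axes in slope
 [[-1.     0.006 -0.027]
 [ 0.007  1.    -0.016]
 [ 0.027 -0.017 -1.   ]]
shift mm [  1.6   6.  -10.2] frac [ 0.006  0.024 -0.041] twist -0.37 -0.008
-50 [(-98, np.float64(1.0)), (-96, np.float64(2.3)), (-94, np.float64(2.4)), (-92, np.float64(1.0)), (-90, np.float64(2.3)), (-88, np.float64(2.5)), (-86, np.float64(2.2)), (-84, np.float64(-1.7)), (-82, np.float64(-1.6)), (-70, np.float64(-1.3)), (-50, np.float64(-1.7)), (-30, np.float64(-1.4)), (-15, np.float64(-1.8))]
-15 [(-98, np.float64(0.8)), (-96, np.float64(2.2)), (-94, np.float64(2.1)), (-92, np.float64(1.0)), (-90, np.float64(2.4)), (-88, np.float64(2.1)), (-86, np.float64(2.1)), (-84, np.float64(-1.8)), (-82, np.float64(-1.7)), (-70, np.float64(-1.6)), (-50, np.float64(-1.6)), (-30, np.float64(-1.4)), (-15, np.float64(-1.7))]
20 [(-98, np.float64(0.8)), (-96, np.float64(2.0)), (-94, np.float64(1.9)), (-92, np.float64(1.1)), (-90, np.float64(2.1)), (-88, np.float64(2.3)), (-86, np.float64(2.0)), (-84, np.float64(-1.2)), (-82, np.float64(-1.8)), (-70, np.float64(-1.8)), (-50, np.float64(-1.7)), (-30, np.float64(-1.5)), (-15, np.float64(-1.5))]
[array([22.4, 23.6, 26.3]), array([-29.1, -27. , -25.5])]
```

The door now lies flat, with the same plate heights as when it first hung. Both tabs are fully out and the robot is clear, so I'll hand it in.

```bash
python3 -c "
from workcell import ctrl
print(ctrl.sign_off())"
```

```text
the job is handed in; nothing more can be done
None
```

The guard door now hangs flat in the right bay over the board with both pins sprung out and the gripper clear; after I let go its low end stuck about 2.7 mm high at the lip, and seating it took a fingertip press that reached about 25 N. The job is handed in at about 20.5 s.

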